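# Bank the table grill

### The arm

A 6-joint arm with a two-finger parallel gripper is mounted at the origin on a cart in front of the work surface, level with it; the furniture and walls round the work are solid. World frame = base frame: x ahead of the robot, y to its left, z up, the work surface at z = 0. Lengths are in mm, angles in rad, forces in N, time in s.
With the tool pointing down it reaches from about 350 to 875 mm from the base axis. Payload 4.2 kg.
Tool frame: the origin (TCP) lies midway between the tips of the shut fingers; the grasp point (between the pads) lies 19 mm behind it; z points along the fingers, y is the line along which they close (so a half turn about z gives the same grasp; the last joint's range is limited). The gripper opens to 85 mm and grips with 20 to 120 N. Pads are 22 mm wide; open, the fingers measure 114 mm over their backs; the gripper's body (76 mm by 85 mm) begins 54 mm behind the grasp point. The pads swing forward as they close: fully open they stand 13 mm farther back than shut.
Start: joints at [1.556, 0.385, 0.008, 0, -1.194, -0.259], TCP at [168.963, 601.706, 203.812] pointing down, gripper open.
Joint ranges: [-3.14, 3.14], [-1.21, 2.06], [-1.07, 1.41], [-3.16, 2.05], [-2.99, -0.16], [-3.1, 3.1]. Speed limits (rad/s): [2.79, 2.79, 3.14, 3.14, 3.14, 3.14].

### API

Orientations are given as a unit quaternion [x, y, z, w].
In Python, from bench import read_state, get_image, job_done gives the robot as it stands.
- The arm moves only by the tool servo_tool, never from a script. Its arguments are lists of equal length, an entry for each row: "rotation": the turn, a rotation vector about the world's x, y, z scaled (see below), a list of three; "slide": the shift along the world's x, y, z scaled (see below), a list of three; "grip": the opening, from -1 (shut) to 1 (fully open). In form: {"rotation": [[rx, ry, rz], ...], "slide": [[tx, ty, tz], ...], "grip": [grip, ...]}. A call has 1 to 8 rows; each row is the pose to reach, as a shift and turn from the pose commanded when the call began, turning the shorter way round; what a row does not reach only later rows make up. The controller multiplies each number of a shift by 0.2 m and each number of a turn by 360 degrees. A row lasts 1/8 s, in which the tool goes at most 62.5 mm and 10.7 degrees, less where a joint would pass 70% of its speed; a pose out of reach is approached as far as the arm can. A call with a number of a shift or a turn outside -1 to 1 is refused whole. A call with a gripper value outside its range is refused whole. The fingers move at their own pace and stop on an object; the grip force is fixed at half the most. Time passes only in rows, so rows that repeat a pose let the fingers close. It gives the time, the measured TCP pose, the force, the opening and the grip force at its end, in the units of the state.
- read_state(): the state, without advancing time (a new reading comes with each control period).
- get_image(name): name is "scene" or "top" or "wrist"; returns a dict with "image" (400x640x3 uint8, red, green, blue), "depth" (400x640 float32, mm along the optical axis (not along the pixel's ray), 0 where there is no reading), "camera_matrix" (3x3 intrinsics, pixels), "rvec" (rotation vector, rad) and "tvec" (3), from world to camera coordinates, as OpenCV has them; the wrist camera has in their place "hand_eye" (4x4, takes a point from camera to tool coordinates, whose origin is the TCP and whose axes are the flange's). Camera axes: x right, y down, z forward; pixel columns grow to the right and rows downward; lengths in mm; the calibration is good to about 2 mm. A picture is of the moment at which its call begins: read the wrist's pose just before it.
- job_done(): hands the job in; it is judged then, once.
The state is a dict: "clock": time; "joints": joint angles; "joint_vel": joint speeds; "joint_efforts": joint torques, N m; "position": TCP position; "ee_rot": TCP orientation; "contact_force": force on the tool from outside, world axes, zero at the start; "wrist_torque": the same for the moment, N m; "gripper_width": finger opening in mm; "grasp_force": force on a finger pad.
Only numpy, scipy, OpenCV 4.12 (cv2) and the standard library are available. Lean on these libraries where they do the work, as an engineer would, in place of code of your own. Each camera call takes 0.05 s, during which the arm holds its last target. There are 200 camera calls.

### The job

Bank the table grill for slow cooking: with the fingertips, push the open lid down until it is fully shut, then push the rear air shutter on the lid (the one nearer the hinge) sideways by its tab until it is fully closed. Leave the front shutter open as it is, do not let the lid slam or lift it wider, push gently, do not pinch or grasp anything, and leave the things round the grill where they are.

Things in the scene. Friction and masses are not known exactly. Their poses are not given: they have to be found in the camera images.
- grill: Low table grill, fixed to the worktop: a dark steel fire box 260 deep (x) x 340 wide (y), rim 100 above the worktop. Origin at the middle of its underside on the worktop; its x axis points from its front (side nearest the robot) to its hinge at the back, y to its left, z up. The grill stands turned by up to about 23 degrees either way.
- lid_hinge (a point): Middle of the lid's hinge line, at the back rim of the fire box: 130 behind the grill's origin and 100 above it. The hinge line runs along the grill's y axis.
- grill_lid (a joint): Angle of the grill's lid in rad: 0 = shut, lying level on the fire box; grows as the front edge swings up (starts 0.45 to 0.85, end stop 1.3). The stiff hinge holds the lid where it is left; 2 to 4 N at the front edge push it down. The lid is a flat grey pan 260 deep, 340 wide; its outer (top) face is 27 above the hinge line when shut.
- lid_front (a point): Middle of the lid's front (free) edge, on its outer (top) face; 260 from the hinge line along the lid. The 60 mm of outer face behind this edge is bare. A wooden rail 200 long, 22 x 22, is screwed flush on the lid's front face, its top 3 below the lid's outer face.
- rear_vent (a joint): Position in m of the rear air shutter, the one of two like shutters on the lid that is nearer the hinge (85 from the hinge line along the lid, the other 170). 0 = closed: the shutter covers all four air slots and meets the end stop; grows as it slides open along the lid's +y (the grill's left), to 0.07. Starts 0.045 to 0.068. It stays where it is left; about 2 N moves it. The shutter is an aluminium plate 43 x 100 x 3, lying on the lid between low rails 5 high.
- rear_tab (a point): Top of the rear shutter's upright thumb tab, in the middle of that shutter. The tab is 34 wide across the slide (along the lid's front-to-back), 6 thick (8 at the rounded top), and its top is 28 above the lid's face and 25 above the shutter plate.
- front_vent (a joint): Position in m of the front air shutter (nearer the lid's front edge); same make, directions and size as the rear one. Starts open at 0.05 to 0.068.
- front_tab (a point): Top of the front shutter's thumb tab, like the rear one's.
- tin_small: Small round food tin, 57 across, 72 tall, standing on the left of the grill; loose, mm, origin at the middle of its underside.
- salt_shaker: Glass salt shaker with a metal cap, 44 across, 90 tall, standing on the left of the grill; loose, mm, origin at the middle of its underside.
- sardine_tin: Flat rectangular tin, 63 x 105 x 26, on the left of the grill; loose, mm, origin at the middle of its underside.
- tomato: Tomato, about 57 across, 62 tall, on the right of the grill; loose, mm, origin at the middle of its underside.
- onion: Onion, about 70 across, 72 tall, on the right of the grill; loose, mm, origin at the middle of its underside.
- lemon: Lemon, 78 x 55 x 56, on the right of the grill; loose, mm, origin at the middle of its underside.

How it is judged (in metres and radians):
On the way, in this order (a step that is already met when the one before it is completed fails the run):
1. the lid is shut while the rear shutter is still open (value of joint grill_lid below 0.03 rad and value of joint rear_vent above 0.03 m), for 0.2 s.
2. the rear shutter is closed, the lid staying shut (value of joint grill_lid below 0.03 rad and value of joint rear_vent below 0.005 m), for 0.2 s.
At the end, for the whole second after the job is handed in: The lid is shut (under 0.03 rad), the rear shutter is closed (within 5 mm of its end stop), the front shutter is still open (more than 40 mm), and no bystander is more than 30 mm from where it started (all of step 2 and value of joint front_vent above 0.04 m and distance of each of tin_small, salt_shaker, sardine_tin, tomato, onion, lemon from where it was at the start of the episode below 0.03 m); the robot touches nothing.
It fails at once if the lid slams (turns shut faster than 2.5 rad/s) (velocity of joint grill_lid below -2.5 rad/s).
It fails at once if the lid is lifted wider open (beyond 1 rad) (value of joint grill_lid above 1 rad).
It fails at once if the front shutter is pushed towards closed (under 40 mm) (value of joint front_vent below 0.04 m).
It fails at once if the rear shutter is pinched or pushed hard (over 40 N from the fingers) (contact force between the fingers and rear_vent above 40 N).
It fails at once if a thing round the grill is moved or lifted by more than 30 mm (distance of any of tin_small, salt_shaker, sardine_tin, tomato, onion, lemon from where it was at the start of the episode above 0.03 m).
It also fails if it takes over 48 s, if anything falls off the work surface, if the arm or the gripper's body presses on something with over 40 N, if the wrist force passes 120 N, or if a joint passes its speed limit or range.

## Working session

There is one attempt and no reset: what is moved stays moved. The work goes in short steps, Python scripts to look and compute and a tool call to move; the robot and the scene stay as the last step left them, time stands still between calls to the robot, and variables do not carry over. Pictures are saved under pics/ and viewed, at most 10 in all, crops included, and the job is handed in when it is done.

Besides the shell and the picture viewer there is one more tool, called in YAML: its name, and indented under it one key for each argument. servo_tool: Moves the arm, as the interface text tells. Shifts and turns lie within -1 to 1; 1 stands for 0.2 m of shift or 360 degrees of turn. Its arguments: {"type":"object","properties":{"rotation":{"type":"array","items":{"type":"array","items":{"type":"number","minimum":-1,"maximum":1}}},"slide":{"type":"array","items":{"type":"array","items":{"type":"number","minimum":-1,"maximum":1}}},"grip":{"type":"array","items":{"type":"number"}}},"required":["rotation","slide","grip"]}

```bash
mkdir -p pics
cat > h.py <<'E'
import numpy as np,cv2
from bench import read_state,get_image
def cloud(d):
    K=d["camera_matrix"];Z=d["depth"];v,u=np.indices(Z.shape)
    P=np.stack([(u-K[0,2])/K[0,0]*Z,(v-K[1,2])/K[1,1]*Z,Z],-1)
    R=cv2.Rodrigues(np.array(d["rvec"],float))[0]
    W=(P-np.array(d["tvec"],float).ravel())@R
    W[Z==0]=np.nan
    return W
E
python3 - <<'E'
from h import *
for n in("top","scene"):
    d=get_image(n);cv2.imwrite(f"pics/{n}0.png",d["image"][:,:,::-1])
    np.save(f"{n}0.npy",cloud(d));np.save(f"{n}0i.npy",d["image"])
s=read_state();print(s)
E
```

```text
{'clock': 0.1, 'joints': array([ 1.55560625e+00,  3.85469311e-01,  6.74355371e-03, -4.10370580e-04,
       -1.19396202e+00, -2.58581707e-01]), 'joint_vel': array([-1.07252074e-03, -1.62676494e-04,  8.67685979e-04,  2.49383189e-03,
       -8.85640543e-05, -5.87676190e-04]), 'joint_efforts': array([ 8.24366398e-04, -3.93318737e+01,  1.88930100e+01,  4.19806391e+00,
       -2.60998124e-03,  4.26856843e-06]), 'position': array([168.82691083, 601.17444968, 202.83349386]), 'ee_rot': array([ 9.90634955e-01, -1.36533717e-01, -7.44993498e-05,  9.61883207e-04]), 'contact_force': array([ 0.88019933, -0.94644423,  0.37894492]), 'wrist_torque': array([ 0.00616456, -0.0155658 , -0.01564396]), 'grasp_force': 0.0, 'gripper_width': 85.45093703681918}
```

View pics/top0.png

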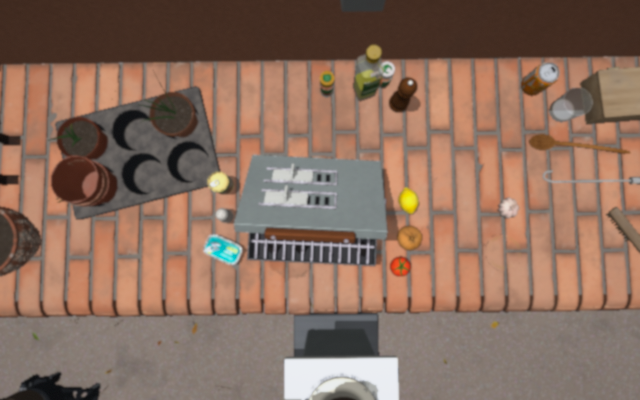

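View pics/scene0.png

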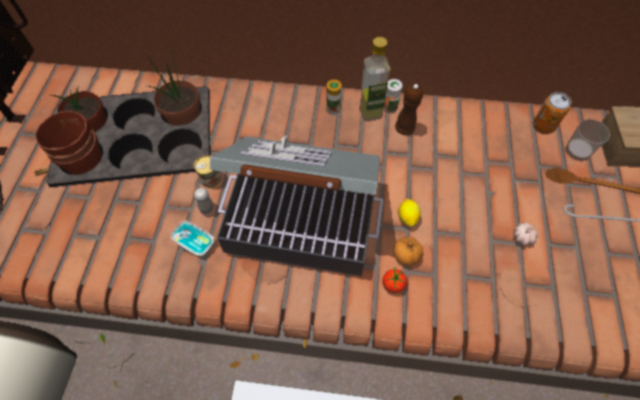

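The top view shows the lid as a grey sheet (cols 238-386, rows 157-235), with the rail and front edge near row 232 and tabs near (291,172) and (286,193). The front of the box is near row 262. The tin, shaker and sardine tin stand on the left, and the lemon, onion and tomato on the right.

Run:
```python
from h import *
W=np.load("top0.npy");I=np.load("top0i.npy").astype(int)
for p in [(245,165),(380,165),(242,222),(382,228),(310,222),(310,162),(291,170),(291,175),(286,190),(286,195),(250,262),(375,262),(312,262)]:
    print(p,W[p[1],p[0]].round(0),I[p[1],p[0]])
# lid: region, grey, high
hs=I.max(2)-I.min(2)
m=np.zeros(hs.shape,bool);m[150:240,232:392]=1
m&=(hs<35)&(W[...,2]>110)&(I.max(2)>60)
P=W[m];c=np.median(P,0)
for k in range(5):
    c=P.mean(0);n=np.linalg.svd(P-c,full_matrices=False)[2][2];n*=np.sign(n[2]);r=(P-c)@n;P=P[abs(r)<max(3,1.5*r.std())]
print("n",n,"c",c,len(P),r.std(),"tilt",np.arccos(n[2]))
yaw=np.arctan2(-n[1],-n[0]);print("yaw from n",yaw)
full=W.copy();M=m&(abs((W-c)@n)<6)
r=cv2.minAreaRect(np.argwhere(M)[:,::-1].astype(np.float32));print(r)
ax=np.array([0,0,1.]);yh=np.cross(ax,-np.array([n[0],n[1],0]));yh/=np.linalg.norm(yh)
xh=np.cross(yh,n)
Q=(W[M]-c);a=Q@xh;b=Q@yh
print("along",np.percentile(a,[0.5,2,98,99.5]),"lat",np.percentile(b,[.5,2,98,99.5]),"xh",xh,"yh",yh)
T=np.zeros_like(m);T[150:240,232:392]=1;h=(W-c)@n;T&=(h>13)&(h<40)
nl,lab,st,ce=cv2.connectedComponentsWithStats(T.astype(np.uint8))
for i in range(1,nl):
    if st[i,4]>4:
        q=W[lab==i];print(ce[i],st[i,4],q.mean(0).round(),"a,b,h",((q-c)@xh).mean().round(),((q-c)@yh).mean().round(),h[lab==i].max().round())
```

```text
(245, 165) [701. 269.  -0.] [204 137 104]
(380, 165) [ 674. -107.  134.] [121 124 123]
(242, 222) [523. 222. 296.] [130 139 138]
(382, 228) [506. -87. 293.] [127 136 135]
(310, 222) [521.  72. 287.] [126 134 134]
(310, 162) [684.  76. 134.] [126 134 135]
(291, 170) [652. 120. 206.] [195 196 193]
(291, 175) [640. 120. 204.] [196 197 194]
(286, 190) [597. 128. 260.] [174 175 172]
(286, 195) [585. 127. 267.] [164 165 162]
(250, 262) [420. 255.  -4.] [178 128 102]
(375, 262) [421. -92. 100.] [100  87  85]
(312, 262) [424.  74. 103.] [113 107 109]
n [ 0.68061931 -0.04256324  0.73139984] c [590.52757366  58.89950618 221.43735603] 8504 1.2692357346827818 tilt 0.7504239186205969
yaw from n 3.0791379381638135
((312.0299377441406, 196.1356201171875), (153.25682067871094, 77.44451141357422), 2.7927021980285645)
along [-145.1762045  -139.47460484  112.14603867  114.34001304] lat [-174.95180294 -169.98596769  155.8298584   160.74856275] xh [-0.72997386  0.04564968  0.68194888] yh [-0.06241412 -0.99805034  0.        ]
[292.34146341 169.70731707] 41 [654. 117. 200.] a,b,h -58.0 -62.0 30.0
[285.6122449  192.51020408] 49 [591. 129. 258.] a,b,h 28.0 -70.0 30.0
```

servo_tool:
  rotation:
    - [0,0,0]
    - [0,0,0.0168]
    - [0,0,0.0336]
    - [0,0,0.0336]
    - [0,0,0.0336]
    - [0,0,0.0336]
    - [0,0,0.0336]
    - [0,0,0.0336]
  slide:
    - [0,0,0.25]
    - [0,0,0.5]
    - [0,0,0.75]
    - [0.15,-0.22,0.75]
    - [0.3,-0.44,0.75]
    - [0.45,-0.66,0.75]
    - [0.6,-0.88,0.75]
    - [0.6,-0.88,0.75]
  grip: [-1,-1,-1,-1,-1,-1,-1,-1]

```text
clock: 1.1
position: [290.3, 423.0, 354.4]
ee_rot: [0.999, -0.033, 0.0, -0.0]
contact_force: [-0.9, 0.4, 0.2]
gripper_width: 0.5
grasp_force: 0.0
```

servo_tool:
  rotation:
    - [0,0,0]
    - [0,0,0]
    - [0,0,0]
    - [0,0,0]
    - [0,0,0]
    - [0,0,0]
  slide:
    - [0.16,-0.22,0]
    - [0.32,-0.44,0]
    - [0.48,-0.66,0]
    - [0.64,-0.88,0]
    - [0.64,-0.88,0]
    - [0.64,-0.88,0]
  grip: [-1,-1,-1,-1,-1,-1]

```text
clock: 1.85
position: [416.8, 250.1, 353.3]
ee_rot: [1.0, -0.031, -0.0, 0.0]
contact_force: [-1.0, 0.1, -0.1]
gripper_width: -0.2
grasp_force: 0.0
```

servo_tool:
  rotation:
    - [0,0,0]
    - [0,0,0]
    - [0,0,0]
    - [0,0,0]
    - [0,0,0]
    - [0,0,0]
  slide:
    - [0.15,-0.22,0]
    - [0.3,-0.44,0]
    - [0.45,-0.66,0]
    - [0.6,-0.88,0]
    - [0.6,-0.89,0]
    - [0.6,-0.89,0]
  grip: [-1,-1,-1,-1,-1,-1]

```text
clock: 2.6
position: [536.8, 72.9, 353.4]
ee_rot: [1.0, -0.031, -0.0, -0.0]
contact_force: [-0.2, 1.0, 0.2]
gripper_width: 0.1
grasp_force: 0.0
```

servo_tool:
  rotation:
    - [0,0,0]
    - [0,0,0]
    - [0,0,0]
    - [0,0,0]
    - [0,0,0]
    - [0,0,0]
    - [0,0,0]
    - [0,0,0]
  slide:
    - [0,0,-0.2]
    - [0,0,-0.315]
    - [-0.048,0.003,-0.397]
    - [-0.09,0.006,-0.44]
    - [-0.13,0.008,-0.483]
    - [-0.168,0.01,-0.528]
    - [-0.203,0.013,-0.575]
    - [-0.235,0.015,-0.625]
  grip: [-1,-1,-1,-1,-1,-1,-1,-1]

```text
clock: 3.6
position: [489.4, 74.6, 228.4]
ee_rot: [1.0, -0.031, 0.0, 0.0]
contact_force: [0.0, 1.2, 3.0]
gripper_width: -0.1
grasp_force: 1.0
```

servo_tool:
  rotation:
    - [0,0,0]
    - [0,0,0]
    - [0,0,0]
    - [0,0,0]
    - [0,0,0]
    - [0,0,0]
    - [0,0,0]
    - [0,0,0]
  slide:
    - [-0.03,0.002,-0.051]
    - [-0.058,0.004,-0.103]
    - [-0.084,0.005,-0.155]
    - [-0.106,0.007,-0.211]
    - [-0.125,0.008,-0.268]
    - [-0.142,0.009,-0.324]
    - [-0.157,0.01,-0.38]
    - [-0.167,0.01,-0.44]
  grip: [-1,-1,-1,-1,-1,-1,-1,-1]

```text
clock: 4.6
position: [456.3, 76.7, 140.0]
ee_rot: [1.0, -0.031, -0.0, -0.0]
contact_force: [-0.5, 0.4, 1.4]
gripper_width: -0.4
grasp_force: 0.8
```

servo_tool:
  rotation:
    - [0,0,0]
    - [0,0,0]
    - [0,0,0]
    - [0,0,0]
    - [0,0,0]
  slide:
    - [-0.003,0,-0.025]
    - [-0.005,0,-0.05]
    - [-0.006,0,-0.065]
    - [-0.006,0,-0.075]
    - [-0.006,0,-0.075]
  grip: [-1,-1,-1,-1,-1]

```text
clock: 5.22
position: [455.5, 76.8, 125.7]
ee_rot: [1.0, -0.031, 0.0, -0.0]
contact_force: [0.6, 0.3, 0.1]
gripper_width: 0.2
grasp_force: 0.0
```

servo_tool:
  rotation:
    - [0,0,0]
    - [0,0,0]
    - [0,0,0]
  slide:
    - [0,0,-0.01]
    - [0,0,-0.02]
    - [0,0,-0.02]
  grip: [-1,-1,-1]

```text
clock: 5.6
position: [455.4, 76.7, 121.7]
ee_rot: [1.0, -0.031, 0.0, -0.0]
contact_force: [0.2, 0.2, 0.3]
gripper_width: 0.0
grasp_force: 0.0
```

Run:
```python
from h import *
a=[]
for n in("top","scene"):
    d=get_image(n);W=cloud(d);np.save(f"{n}1.npy",W);np.save(f"{n}1i.npy",d["image"])
    a.append(cv2.resize(d["image"][120:290,180:440,::-1],None,fx=2.2,fy=1.7))
    if n=="top":
        for p in [(260,210),(260,230),(260,250),(360,170),(360,210),(360,230),(360,245)]: print(p,W[p[1],p[0]].round())
cv2.imwrite("pics/c1.png",np.vstack(a))
```

```text
(260, 210) [560. 205. 140.]
(260, 230) [508. 205. 142.]
(260, 250) [458. 204. 150.]
(360, 170) [662. -55. 126.]
(360, 210) [557. -52. 136.]
(360, 230) [505. -51. 143.]
(360, 245) [467. -50. 148.]
```

View pics/c1.png

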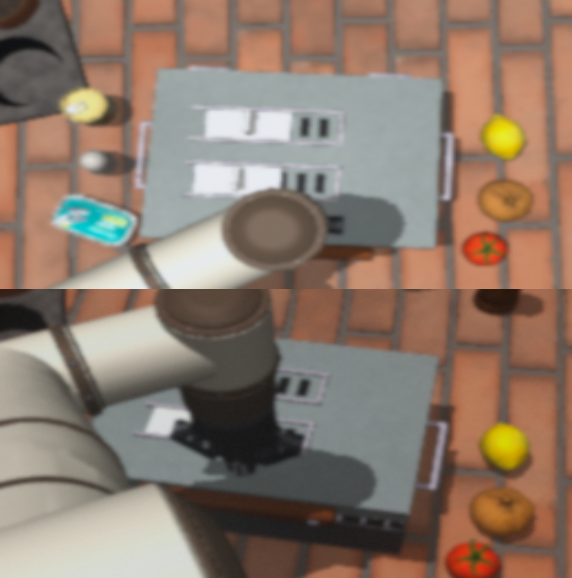

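Run:
```python
from h import *
s=read_state();print(s["position"],s["contact_force"],s["wrist_torque"],s["joints"])
d=get_image("wrist");cv2.imwrite("pics/w1.png",d["image"][:,:,::-1])
d2=get_image("scene");W=cloud(d2)
K=d2["camera_matrix"];
p,_=cv2.projectPoints(np.array([[455.,76.7,121.7],[455,76.7,150],[419,77,127],[419,77,155]]),d2["rvec"],d2["tvec"],K,None);print(p.reshape(-1,2))
im=d2["image"][150:280,220:400,::-1];cv2.imwrite("pics/s1.png",cv2.resize(im,None,fx=4,fy=4))
```

```text
[455.41484059  76.70333897 121.68655169] [ 0.57028837 -0.20742598 -0.77199474] [ 0.02164058 -0.04442455  0.06310814] [ 5.20195251e-01  1.91959725e-01 -4.97270004e-01  2.61591045e-05
 -8.81552292e-01  9.87848642e-01]
[[291.36872049 231.64835642]
 [290.59720667 225.97846157]
 [288.59710502 245.27592539]
 [287.75125365 239.86760936]]
```

View pics/w1.png

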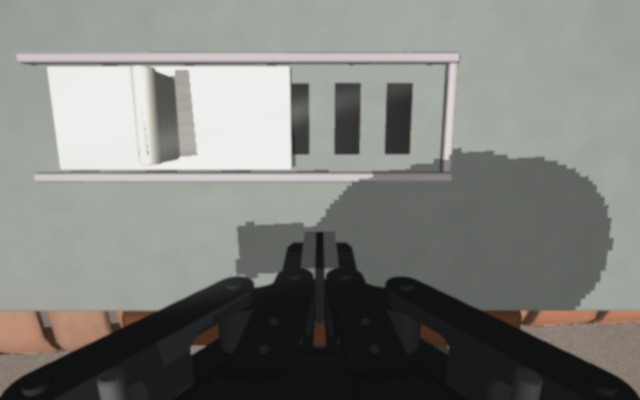

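View pics/s1.png

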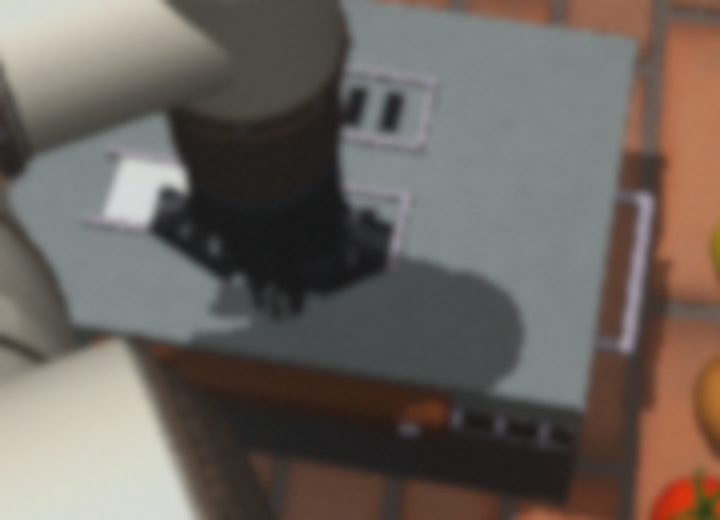

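Run:
```python
from h import *
from scipy.spatial.transform import Rotation as R
s=read_state()
d=get_image("wrist");K=d["camera_matrix"];Z=d["depth"];v,u=np.indices(Z.shape)
P=np.stack([(u-K[0,2])/K[0,0]*Z,(v-K[1,2])/K[1,1]*Z,Z],-1)
H=d["hand_eye"];T=P@H[:3,:3].T+H[:3,3]
W=T@R.from_quat(s["ee_rot"]).as_matrix().T+s["position"]
for p in [(100,20),(550,20),(100,220),(200,290),(100,290),(550,290),(600,200),(272,250),(320,236),(310,240),(328,250),(320,260),(320,225),(320,228),(345,245)]: print(p,T[p[1],p[0]].round(),W[p[1],p[0]].round(),Z[p[1],p[0]])
for n in("top","scene"):
    Wt=cloud(get_image(n)) if n=="top" else np.load("scene1.npy")
    m=(abs(Wt[...,2]-135)<25)&(Wt[...,0]>430)&(Wt[...,0]<660)&(Wt[...,1]>-90)&(Wt[...,1]<0)
    Q=Wt[m];c=np.linalg.lstsq(np.c_[Q,np.ones(len(Q))][:,[0,1,3]],Q[:,2],rcond=None)[0];print(n,c,c@[445,77,1],len(Q))
```

```text
(100, 20) [ 97. -90. -17.] [558. 160. 139.] 139.04361
(550, 20) [ 98.  96. -16.] [547. -25. 137.] 140.2835
(100, 220) [ 13. -99. -25.] [475. 175. 147.] 153.25502
(200, 290) [-21. -56. -27.] [438. 134. 149.] 160.38321
(100, 290) [ -21. -103.  -28.] [441. 181. 150.] 159.53787
(550, 290) [-21. 109. -28.] [428. -31. 149.] 159.70224
(600, 200) [ 23. 126. -24.] [470. -50. 146.] 151.83969
(272, 250) [ -1. -22. -26.] [456.  98. 148.] 155.89706
(320, 236) [ 11.   1. -37.] [466.  76. 159.] 142.61891
(310, 240) [ 10.  -4. -40.] [466.  80. 162.] 139.79002
(328, 250) [ 10.   4. -50.] [465.  72. 172.] 130.09404
(320, 260) [ 10.   0. -58.] [465.  76. 180.] 122.647705
(320, 225) [ 11.   1. -26.] [467.  75. 148.] 152.57411
(320, 228) [ 10.   1. -25.] [465.  76. 147.] 154.09567
(345, 245) [  6.  11. -36.] [461.  65. 158.] 144.95517
top [-9.40984029e-02  3.97845310e-04  1.91182877e+02] 149.33972173414725 3111
scene [-9.35973001e-02  5.02603133e-03  1.90366534e+02] 149.10273997129295 3270
```

The wrist view shows the fingertips (around 320,235) sunk below the lid face. The top, scene and wrist depths all agree that the lid stands at about 0.094 rad, with its face at z≈149 there, while the TCP reads z=122. I'll back out gently while watching the force, then measure again.

servo_tool:
  rotation:
    - [0,0,0]
    - [0,0,0]
    - [0,0,0]
    - [0,0,0]
  slide:
    - [0,0,0.025]
    - [0,0,0.05]
    - [0,0,0.075]
    - [0,0,0.1]
  grip: [-1,-1,-1,-1]

```text
clock: 6.4
position: [455.4, 76.7, 142.3]
ee_rot: [1.0, -0.031, 0.0, -0.0]
contact_force: [0.1, 0.2, 0.8]
gripper_width: 0.0
grasp_force: 0.0
```

servo_tool:
  rotation:
    - [0,0,0]
    - [0,0,0]
    - [0,0,0]
  slide:
    - [0,0,0.04]
    - [0,0,0.08]
    - [0,0,0.12]
  grip: [-1,-1,-1]

```text
clock: 6.78
position: [455.4, 76.7, 166.5]
ee_rot: [1.0, -0.031, 0.0, -0.0]
contact_force: [0.5, 0.3, 0.6]
gripper_width: -0.1
grasp_force: 0.0
```

```bash
cat >> h.py <<'E'
from scipy.spatial.transform import Rotation as R
def wrist():
    s=read_state();d=get_image("wrist");K=d["camera_matrix"];Z=d["depth"];v,u=np.indices(Z.shape)
    P=np.stack([(u-K[0,2])/K[0,0]*Z,(v-K[1,2])/K[1,1]*Z,Z],-1)
    H=d["hand_eye"];T=P@H[:3,:3].T+H[:3,3]
    return s,d,T@R.from_quat(s["ee_rot"]).as_matrix().T+s["position"]
def lid(n="top"):
    W=cloud(get_image(n))
    m=(abs(W[...,2]-145)<40)&(W[...,0]>440)&(W[...,0]<650)&(W[...,1]>-90)&(W[...,1]<-10)
    Q=W[m];c=np.linalg.lstsq(np.c_[Q[:,:2],np.ones(len(Q))],Q[:,2],rcond=None)[0]
    return c,c@[445,77,1],len(Q)
E
python3 -c "
from h import *
print(lid()); s=read_state();print(s['position'],s['contact_force'])"
```

```text
(array([-9.37629838e-02,  1.72001107e-03,  1.91067277e+02]), np.float64(149.47518956160653), 2507)
[456.20910141  76.97242758 167.55798007] [-0.12844385  0.47869096  1.01113148]
```

servo_tool:
  rotation:
    - [0,0,0]
    - [0,0,0]
    - [0,0,0]
  slide:
    - [0,0,-0.05]
    - [0,0,-0.08]
    - [0,0,-0.08]
  grip: [-1,-1,-1]

```text
clock: 7.2
position: [454.6, 76.3, 148.6]
ee_rot: [1.0, -0.031, -0.001, 0.001]
contact_force: [-1.1, -1.1, -0.3]
gripper_width: -0.1
grasp_force: 0.0
```

servo_tool:
  rotation:
    - [0,0,0]
    - [0,0,0]
  slide:
    - [0,0,-0.015]
    - [0,0,-0.025]
  grip: [-1,-1]

```text
clock: 7.45
position: [455.3, 76.7, 144.6]
ee_rot: [1.0, -0.031, -0.0, 0.0]
contact_force: [0.3, -0.4, -0.1]
gripper_width: 0.0
grasp_force: 0.0
```

```bash
python3 -c "
from h import *
print(lid()); s=read_state();print(s['position'],s['contact_force'],s['wrist_torque'])"
```

```text
(array([-9.33407976e-02,  5.35050536e-03,  1.90958894e+02]), np.float64(149.83422835499047), 2504)
[455.19344171  76.6270958  144.40642009] [ 0.29512476  0.02245594 -0.14570286] [-0.06597598 -0.01875513  0.02471801]
```

servo_tool:
  rotation:
    - [0,0,0]
    - [0,0,0]
    - [0,0,0]
    - [0,0,0]
    - [0,0,0]
    - [0,0,0]
  slide:
    - [0,0,0.1]
    - [0,-0.15,0.1]
    - [0,-0.3,0.1]
    - [0,-0.3,0.04]
    - [0,-0.3,0.01]
    - [0,-0.3,0.0]
  grip: [-1,-1,-1,-1,-1,-1]

```text
clock: 8.25
position: [455.1, 17.1, 144.2]
ee_rot: [1.0, -0.031, -0.001, 0.0]
contact_force: [-0.5, 0.1, 0.2]
gripper_width: -0.5
grasp_force: 0.0
```

```bash
python3 -c "
from h import *
print(lid()); s=read_state();print(s['position'],s['contact_force'],s['wrist_torque'])"
```

```text
(array([-9.23995772e-02,  3.02623473e-03,  1.90288519e+02]), np.float64(149.40372714044292), 2153)
[455.18821181  17.18562489 144.1708362 ] [ 0.06060549 -0.94466891 -0.89787937] [-0.01215103 -0.04476231 -0.02983783]
```

```bash
python3 -c "
from h import *
s,d,W=wrist()
for r in range(150,262,8): print(r,W[r,314].round(),(W[r,314]-s['position']).round(1)[2],W[r,250].round()[2])
cv2.imwrite('pics/w2.png',d['image'][:,:,::-1])"
```

```text
150 [497.  17. 143.] -1.5 143.0
158 [493.  17. 143.] -0.9 314.0
166 [489.  18. 146.] 1.8 145.0
174 [486.  18. 149.] 5.3 149.0
182 [481.  18. 146.] 1.4 146.0
190 [476.  18. 146.] 1.3 147.0
198 [472.  19. 146.] 2.1 146.0
206 [468.  19. 147.] 2.4 147.0
214 [464.  19. 147.] 2.7 147.0
222 [460.  19. 148.] 3.5 147.0
230 [455.  20. 146.] 1.9 147.0
238 [465.  19. 182.] 38.0 149.0
246 [465.  18. 190.] 45.9 149.0
254 [465.  18. 197.] 52.9 149.0
```

View pics/w2.png

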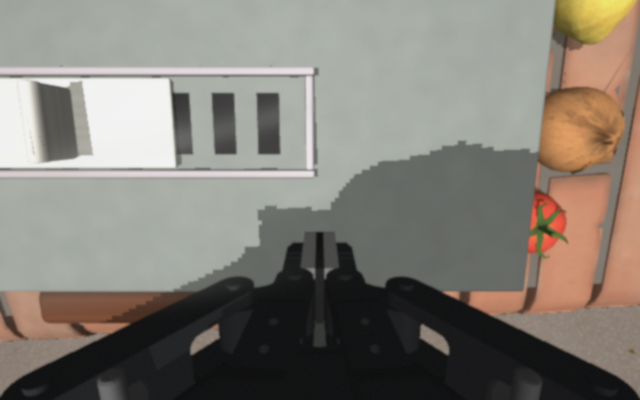

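The fingertip sits at the same pixel row (232) although the TCP is 22 mm higher, so the fingers are not buried. The real fingertips end about 27 mm above the reported TCP, so the lid just needs pushing lower. I'll carry on at the centre.

servo_tool:
  rotation:
    - [0,0,0]
    - [0,0,0]
    - [0,0,0]
    - [0,0,0]
    - [0,0,0]
    - [0,0,0]
    - [0,0,0]
  slide:
    - [0,0.15,0]
    - [0,0.3,0]
    - [-0.005,0.3,-0.06]
    - [-0.01,0.3,-0.11]
    - [-0.012,0.3,-0.14]
    - [-0.015,0.3,-0.17]
    - [-0.015,0.3,-0.19]
  grip: [-1,-1,-1,-1,-1,-1,-1]

```text
clock: 9.22
position: [452.1, 76.2, 106.4]
ee_rot: [0.999, -0.032, -0.0, 0.0]
contact_force: [-1.3, -0.2, 1.6]
gripper_width: 0.0
grasp_force: 0.7
```

servo_tool:
  rotation:
    - [0,0,0]
    - [0,0,0]
  slide:
    - [0,0,-0.015]
    - [0,0,-0.025]
  grip: [-1,-1]

```text
clock: 9.48
position: [452.4, 76.6, 101.7]
ee_rot: [1.0, -0.031, -0.0, 0.0]
contact_force: [-0.7, 0.1, 1.1]
gripper_width: 0.2
grasp_force: 0.7
```

```bash
python3 -c "
from h import *
print(lid()); s=read_state();print(s['position'],s['contact_force'],s['wrist_torque'])"
```

```text
(array([-8.81505505e-03, -1.19177633e-03,  1.33543171e+02]), np.float64(129.52870513605723), 2491)
[452.40720009  76.62456151 101.54488432] [ 0.10568308 -0.83996902  0.19280561] [0.00831004 0.01985979 0.059963  ]
```

Theory confirmed: the lid is now at about 0.009 rad. I'll press a little more until the force rises.

servo_tool:
  rotation:
    - [0,0,0]
    - [0,0,0]
    - [0,0,0]
  slide:
    - [0,0,-0.01]
    - [0,0,-0.018]
    - [0,0,-0.018]
  grip: [-1,-1,-1]

```text
clock: 9.9
position: [452.5, 76.8, 99.5]
ee_rot: [1.0, -0.031, 0.0, 0.0]
contact_force: [-4.0, -0.3, 9.8]
gripper_width: 0.3
grasp_force: 5.0
```

servo_tool:
  rotation:
    - [0,0,0]
    - [0,0,0]
    - [0,0,0]
    - [0,0,0]
    - [0,0,0]
  slide:
    - [0,0,0.15]
    - [0,0.0,0.35]
    - [0.1,0.15,0.55]
    - [0.15,0.25,0.6]
    - [0.15,0.25,0.6]
  grip: [-1,-1,-1,-1,-1]

```text
clock: 10.52
position: [483.4, 128.1, 218.8]
ee_rot: [1.0, -0.031, 0.001, -0.001]
contact_force: [-0.3, -0.8, -0.3]
gripper_width: -0.5
grasp_force: 0.0
```

```bash
python3 -c "
from h import *
s,d,W=wrist();print(s['position'],s['contact_force'],lid())
T=(W[...,2]>141)&(W[...,2]<165)&(W[...,0]>470)&(W[...,0]<630)
n,l,st,ce=cv2.connectedComponentsWithStats(T.astype(np.uint8))
for i in range(1,n):
    if st[i,4]>60:
        q=W[l==i];print(ce[i].round(),st[i,4],q.mean(0).round(1),q.min(0).round(),q.max(0).round())
cv2.imwrite('pics/w3.png',d['image'][:,:,::-1])"
```

```text
[483.42047586 128.12384948 218.83963679] [-0.28574296 -0.84894223 -0.27448554] (array([ 5.84235189e-04, -2.17414648e-03,  1.27250675e+02]), np.float64(127.34325070645396), 2489)
[318.  25.] 622 [595.  122.3 154.1] [581. 117. 143.] [610. 127. 157.]
[307. 153.] 540 [514.2 134.7 154.3] [496. 130. 144.] [531. 140. 157.]
```

View pics/w3.png

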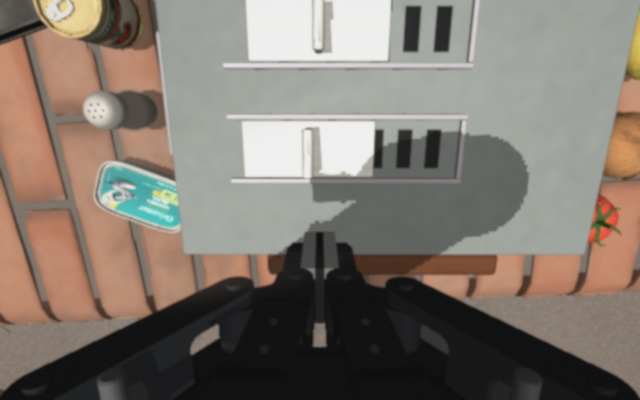

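servo_tool:
  rotation:
    - [0,0,0]
    - [0,0,0]
    - [0,0,0]
    - [0,0,0]
    - [0,0,0]
    - [0,0,0]
    - [0,0,0]
  slide:
    - [0.25,0.07,0]
    - [0.5,0.13,0]
    - [0.57,0.15,0]
    - [0.57,0.15,-0.2]
    - [0.57,0.15,-0.4]
    - [0.57,0.15,-0.5]
    - [0.57,0.15,-0.545]
  grip: [-1,-1,-1,-1,-1,-1,-1]

```text
clock: 11.5
position: [594.7, 155.6, 107.5]
ee_rot: [0.999, -0.032, -0.002, 0.001]
contact_force: [-0.0, 0.3, 0.4]
gripper_width: 0.2
grasp_force: 0.0
```

servo_tool:
  rotation:
    - [0,0,0]
    - [0,0,0]
    - [0,0,0]
    - [0,0,0]
    - [0,0,0]
    - [0,0,0]
  slide:
    - [0,-0.03,0]
    - [-0.003,-0.06,0]
    - [-0.006,-0.09,0]
    - [-0.008,-0.12,0]
    - [-0.01,-0.15,0]
    - [-0.012,-0.18,0]
  grip: [-1,-1,-1,-1,-1,-1]

```text
clock: 12.25
position: [594.5, 120.6, 109.7]
ee_rot: [1.0, -0.031, 0.001, -0.0]
contact_force: [0.4, 2.1, 1.6]
gripper_width: 0.0
grasp_force: 1.1
```

servo_tool:
  rotation:
    - [0,0,0]
    - [0,0,0]
    - [0,0,0]
    - [0,0,0]
    - [0,0,0]
    - [0,0,0]
  slide:
    - [-0.002,-0.03,0]
    - [-0.004,-0.06,0]
    - [-0.006,-0.09,0]
    - [-0.008,-0.12,0]
    - [-0.01,-0.15,0]
    - [-0.011,-0.17,0]
  grip: [-1,-1,-1,-1,-1,-1]

```text
clock: 13.0
position: [591.7, 86.3, 109.2]
ee_rot: [1.0, -0.031, -0.0, 0.0]
contact_force: [1.0, 1.8, 0.8]
gripper_width: -0.3
grasp_force: 1.0
```

servo_tool:
  rotation:
    - [0,0,0]
    - [0,0,0]
  slide:
    - [0,-0.01,0]
    - [-0.001,-0.02,0]
  grip: [-1,-1]

```text
clock: 13.25
position: [591.8, 84.5, 109.2]
ee_rot: [1.0, -0.031, 0.001, -0.002]
contact_force: [-0.9, 11.6, 0.1]
gripper_width: -0.1
grasp_force: 5.5
```

```bash
python3 -c "
from h import *
s,d,W=wrist();print(s['position'],s['contact_force'],s['wrist_torque'])
for n in ('top','scene'):
    d=get_image(n);W=cloud(d);I=d['image'].astype(int)
    m=(I.min(2)>155)&(I.max(2)-I.min(2)<20)&(W[...,2]>122)&(W[...,2]<136)&(abs(W[...,0]-594)<14)&(abs(W[...,1]-70)<130)
    if m.sum(): print(n,m.sum(),np.percentile(W[m][:,1],[1,99]))
"
```

```text
[591.77670221  84.45240847 109.19424959] [-0.94066424 11.5575161   0.13690545] [ 3.15022425  0.13404172 -0.01202701]
top 22 [-59.18157713   6.42900962]
scene 7 [107.53833761 117.11252676]
```

servo_tool:
  rotation:
    - [0,0,0]
    - [0,0,0]
    - [0,0,0]
    - [0,0,0]
    - [0,0,0]
    - [0,0,0]
    - [0,0,0]
    - [0,0,0]
  slide:
    - [0,0,0]
    - [0,0,0]
    - [0,0.06,0]
    - [0,0.12,0]
    - [0,0.12,0.25]
    - [0,0.12,0.5]
    - [-0.3,0.12,0.6]
    - [-0.5,0.12,0.6]
  grip: [-1,-1,-1,-1,-1,-1,-1,-1]

```text
clock: 14.4
position: [490.4, 106.9, 230.8]
ee_rot: [1.0, -0.031, 0.001, -0.0]
contact_force: [-0.3, 0.6, 0.4]
gripper_width: -0.1
grasp_force: 0.0
```

```bash
python3 -c "
from h import *
s,d,W=wrist();print(s['clock'],s['position'],s['contact_force'],lid())
T=(W[...,2]>141)&(W[...,2]<165)&(W[...,0]>470)&(W[...,0]<630)
n,l,st,ce=cv2.connectedComponentsWithStats(T.astype(np.uint8))
for i in range(1,n):
    if st[i,4]>60:
        q=W[l==i];print(ce[i].round(),st[i,4],q.mean(0).round(1))
cv2.imwrite('pics/w4.png',d['image'][:,:,::-1])"
```

```text
14.4 [490.44602018 106.88979371 230.78744319] [-0.26771931  0.56530487  0.3934446 ] (array([-5.01934657e-04, -6.84158786e-04,  1.27937013e+02]), np.float64(127.66097182369253), 2484)
[368.  38.] 670 [594.3  67.3 153.9]
[280. 161.] 502 [514.3 134.4 154. ]
```

View pics/w4.png

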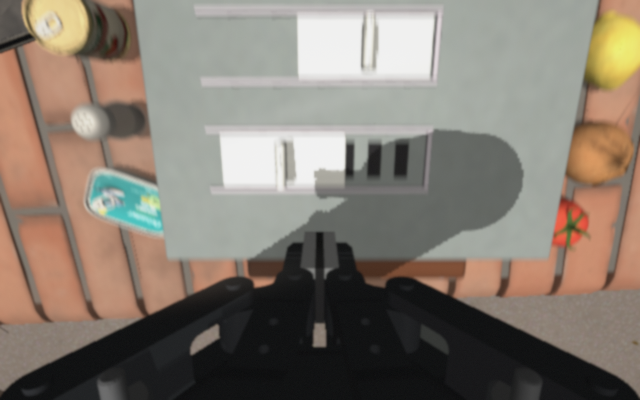

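The rear shutter (tab near 368,38) sits against its end stop at col 437 with all its slots covered. The front shutter (tab near 280,161) has not moved, the lid is level and nothing round the grill has shifted.

```bash
python3 -c "
from bench import job_done
print(job_done())"
```

```text
the job is handed in; nothing more can be done
None
```

The job is handed in: the lid is shut (about 0 rad), the rear shutter is closed against its end stop, the front shutter is still open, and nothing round the grill was moved; no verdict was returned.

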